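# Bring the lens carrier round the bend into the reader dock

## Task

Slide the blue lens carrier along its track and round the bend, keeping it down in the channel and never forcing it against the rails, and press it gently home against the brass sprung stop: with 6 to 12 newtons for a moment, never more than 12 on the stop or 6 on the rails. Then swing the red keeper fully shut behind it, let go of everything, and leave the other things on the table alone.

Things in the scene. Friction and masses are not known exactly. Their poses are not given: they have to be found in the camera images.
- guide: Fixed track: grey plate 285 x 262 x 6 mm on the table; its top is the floor of an L-shaped channel 40 mm wide between two aluminium walls, 6 mm thick, tops 18 mm above the table. Origin: centre of the bend, table level. Channel centre line: entry leg along x = -80 mm from y = 119 (closed end) to y = 0; quarter circle of 80 mm radius to (0, -80); exit leg along y = -80 towards +x. Walls end at x = 110.
- carrier: Blue lens carrier, loose in the entry leg on the channel floor: shoe 60 mm long (x) with half-round ends of 18 mm radius, 36 mm wide, 24 mm high, 0.3 to 0.65 kg, slippery plastic. It has about 2 mm play to each wall and must turn with the bend. Origin: middle of its underside. x points to its nose, which bears a small lens in a brass rim and leads along the track.
- carrier_post (a point): Black round grip post on the carrier's middle, 16 mm diameter, from 24 to 64 mm above the carrier's underside. Point: on its axis half-way up its length, 44 mm above the underside, 50 mm above the table. Axes as the carrier.
- stop (a joint): Brass sprung stop at the end of the exit leg, on the channel's centre line: 18 mm wide, 12 mm high, its middle 22 mm above the table. How far it stands out of the dock is set differently each time (4 to 24 mm) and is not measured: feel for it. Value: how far it is pressed in, 0 when free. Spring: 2 N to start it, then 5 N per mm; 6 mm travel. It springs back with the carrier when let go.
- dock_front (a point): Middle of the front of the white dock block (45 x 64 mm, top 46 mm above the table) that closes the exit leg and bears stop and keeper; clamped at a different spot along the track each time. Point: on the channel's centre line, 22 mm above the table; x along the exit leg, away from the bend, y to the left of it. The carrier's middle, when home, is 34 to 54 mm before it.
- rails: The aluminium channel walls of the track, fixed to the plate. Origin as the guide's.
- keeper (a joint): Red keeper, a flat two-armed crank beside the exit leg on a vertical pivot: 0 = open, 1.57 rad = shut, clockwise seen from above. Open, its 56 mm bar points along the dock's -x beside the channel, its handle arm along the dock's -y. Shut, the bar lies across the channel 3 to 23 mm behind the home carrier, the handle along -x. Bar 20 to 28 mm above the table. Light friction (1 N at the knob); stays where left.
- keeper_knob (a point): Red upright knob on the keeper's handle arm, 14 mm diameter, 22 to 58 mm above the table, 40 mm from the pivot; the pivot is 91 mm before the dock's front (its -x) and 38 mm to the dock's -y side. Point: on its axis, 44 mm above the table.
- spare_post (a point): Grey spare carrier, same shape and size as the blue one, parked on the plate inside the bend; a bystander. Point: middle of its post, 50 mm above the table.
- spectacles: Black spectacle frame standing on the table, 130 mm wide; a bystander. Origin under the bridge.
- spray: Lens-cleaner bottle, 44 mm diameter, 130 mm high; a bystander. Origin at its underside.
- driver: Small screwdriver, 140 mm, lying on the table; a bystander. Origin near its middle, at its underside.
- occluder: Black eye-cover paddle lying flat, 185 mm long, 60 mm wide blade, 5 mm thick; a bystander. Origin in its handle.
- cup: White cup, 76 mm diameter, 90 mm high; a bystander. Origin at its underside.

How it is judged:
On the way, in this order (a step that is already met when the one before it is completed fails the run):
1. the carrier has come round the bend into the exit leg, nose towards the stop (x of carrier_post in the frame of stop between -0.078 and -0.025 m and y of carrier_post in the frame of stop between -0.012 and 0.012 m and angle between the x axis of carrier_post and the x axis of stop, either way round below 0.35 rad).
2. the carrier is pressed against the sprung stop with at least 6 N for 0.3 s (contact force between carrier and stop above 6 N), for 0.3 s.
3. the keeper is shut (past 1.45 rad) with the carrier home (value of joint keeper above 1.45 rad and x of carrier_post in the frame of stop between -0.0335 and -0.027 m and y of carrier_post in the frame of stop between -0.006 and 0.006 m and angle between carrier_post's own z axis and vertical below 0.06 rad and height (world z) of carrier_post below 0.053 m), for 0.1 s.
At the end, for the whole second after the job is handed in: The blue carrier stands flat in the exit leg at rest, its nose within 3 mm of the stop (carrier's middle 27 to 33.5 mm before it, within 6 mm of the centre line), the keeper is shut (past 1.45 rad), and the robot has let go (all of step 3 and linear speed of carrier below 0.01 m/s); the robot touches nothing.
It fails at once if the carrier bears on the channel walls with more than 6 N (contact force between carrier and rails above 6 N).
It fails at once if the carrier presses the stop with more than 12 N (contact force between carrier and stop above 12 N).
It fails at once if the carrier is lifted more than 6 mm off the channel floor or tipped over 0.2 rad (height (world z) of carrier_post above 0.056 m or angle between carrier_post's own z axis and vertical above 0.2 rad).
It fails at once if another thing on the table is moved more than 20 mm (distance of any of spare_post, spectacles, spray, driver, occluder, cup from where it was at the start of the episode above 0.02 m).
It also fails if it takes over 72 s, if anything falls off the work surface, if the arm or the gripper's body presses on something with over 40 N, if the wrist force passes 120 N, or if a joint passes its speed limit or range.

## Robot

A 7-joint arm with a two-finger parallel gripper is mounted at the origin on the work surface. World frame = base frame: x ahead of the robot, y to its left, z up, the work surface at z = 0. Lengths are in m, angles in rad, forces in N, time in s.
With the tool pointing down it reaches from about 0.4 to 0.9 m from the base axis. Payload 5.5 kg.
Tool frame: the origin (TCP) lies midway between the tips of the shut fingers; the grasp point (between the pads) lies 19 mm behind it (manip.grip_depth is the distance from the TCP to the grasp point, in m); z points along the fingers, y is the line along which they close (so a half turn about z gives the same grasp; the last joint's range is limited). The gripper opens to 92 mm and grips with 3 to 60 N. Pads are 19 mm wide; open, the fingers measure 130 mm over their backs; the gripper's body (75 mm by 190 mm) begins 47 mm behind the grasp point.
Start: joints at [1.528, 0.501, -0.427, 1.55, 0.221, 1.138, -0.21], TCP at [0.196, -0.62, 0.227] pointing down, gripper open.
Joint ranges: [-2.88, 2.88], [-0.31, 2.03], [-1.54, 1.56], [0.2, 2.42], [-1.41, 4.55], [0.19, 2.02], [-2.57, 2.57]. Speed limits (rad/s): [2.57, 2.57, 3.14, 3.14, 3.14, 3.14, 3.14].

## Interface

Orientations are given as a unit quaternion [x, y, z, w].
In Python, from bench import manip, effector, viewer gives the robot as it stands. Calls block until the motion is done:
- manip.move_pose(position, orientation): joint-space move of the TCP to a pose.
- manip.servo_line(position, ori=None, vel=0.15): straight line of the TCP; ori=None keeps the orientation; vel is the mean speed in m/s.
- manip.movej(angles): joint-space move.
- effector.open_jaws() and effector.close(f_grip=None): open the fingers fully, or close them until they stop; f_grip is the grip in N (None keeps the last).
- manip.sleep(seconds).
- manip.solve_ik(position, orientation): joint angles nearest the present ones, or None.
- viewer.get_image(name): name is "scene" or "top" or "wrist"; returns the picture (480x640x3 uint8, red, green, blue); there is no depth.
- viewer.get_calibration(name): a dict with "vfov" (degrees; the focal length in pixels is half the picture's height over the tangent of half this angle, whatever the lens; pixels are square), "cx", "cy" (the principal point, pixels), "dist_coeffs" ([k1, k2, p1, p2, k3] as OpenCV has them; the pictures are not rectified), "eye" and "attitude" of the camera in the world. Camera axes: x right, y down, z forward; pixel columns grow to the right and rows downward; lengths in m; the calibration is good to about 2 mm. A picture is of the moment at which its call begins: read the wrist's pose just before it. get_calibration takes no time and is no camera call; for the wrist camera it gives the pose at the moment of the call.
A pose or a line that the arm cannot do raises manip.PlanningError and nothing moves.
- manip.hand_in(): hands the job in; it is judged then, once.
Readings, each from a call of its own:
- manip.current_clock(): time.
- manip.current_q(): joint angles.
- manip.current_joint_velocities(): joint speeds.
- manip.current_tau(): joint torques, N m.
- manip.current_tool_pos(): TCP position.
- manip.current_tcp_rot(): TCP orientation.
- manip.current_force(): force on the tool from outside, world axes, zero at the start.
- manip.current_wrist_torque(): the same for the moment, N m.
- manip.current_finger_gap(): finger opening in m.
- manip.current_gripper_force(): force on a finger pad.
Only numpy, scipy, OpenCV 4.12 (cv2) and the standard library are available. Lean on these libraries where they do the work, as an engineer would, in place of code of your own. Each camera call takes 0.05 s, during which the arm holds its last target. There are 200 camera calls.

## Working session

There is one attempt and no reset: what is moved stays moved. The work goes in short steps, each a Python script; the robot and the scene stay as the last script left them, time stands still between calls to the robot, and variables do not carry over. Pictures are saved under pics/ and viewed, at most 10 in all, crops included, and the job is handed in when it is done.

```bash
mkdir -p pics; ls
python3 - <<'E'
from bench import manip, effector, viewer
import cv2
for n in ["scene","top"]:
    cv2.imwrite(f"pics/{n}0.png", viewer.get_image(n)[:,:,::-1]); print(n,viewer.get_calibration(n))
print(viewer.get_calibration("wrist"))
print(manip.current_clock(),manip.current_tool_pos(),manip.current_tcp_rot(),manip.current_force())
E
```

```text
pics
scene {'vfov': 47.5614883939442, 'cx': 319.9301349624638, 'cy': 236.43588916761652, 'dist_coeffs': array([-0.02217501,  0.        ,  0.        ,  0.        ,  0.        ]), 'eye': array([1.23051144, 0.81697434, 0.93680587]), 'attitude': array([ 0.31400185,  0.85195334, -0.39523152, -0.13917756])}
top {'vfov': 49.40400985773148, 'cx': 318.75430868226323, 'cy': 240.2889222026183, 'dist_coeffs': array([-0.13422053,  0.        ,  0.        ,  0.        ,  0.        ]), 'eye': array([0.34222126, 0.00382801, 1.2776306 ]), 'attitude': array([-0.69488462,  0.71407317, -0.05894545,  0.06132137])}
{'vfov': 61.367094244175554, 'cx': 323.2651074143056, 'cy': 243.84313053983468, 'dist_coeffs': array([-0.05346133,  0.        ,  0.        ,  0.        ,  0.        ]), 'eye': array([ 0.27159883, -0.59510647,  0.38447659]), 'attitude': array([ 0.79760145, -0.58471205, -0.08838086,  0.11888052])}
0.1 [ 0.19547992 -0.61926599  0.22579507] [ 9.88329571e-01  1.52328379e-01 -8.54837772e-05 -8.47129079e-04] [-0.3525749   0.07392913  0.28742736]
```

View pics/top0.png

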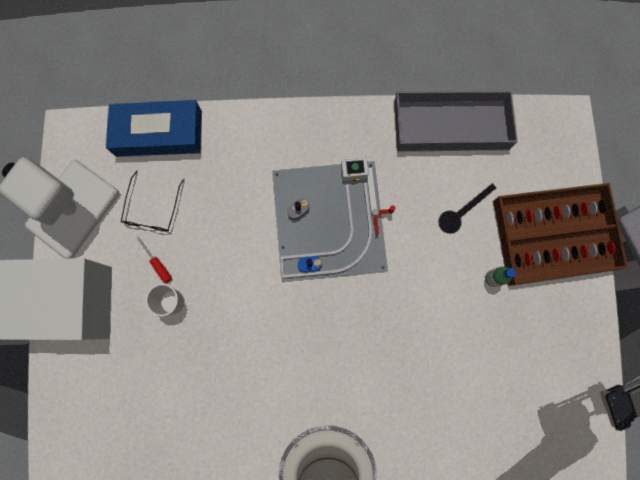

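View pics/scene0.png

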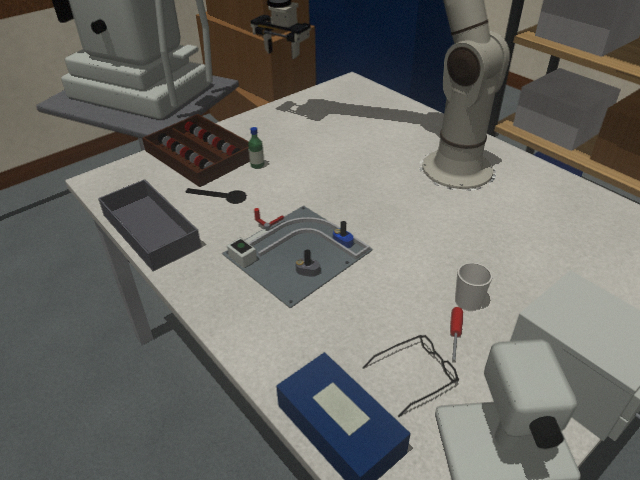

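The top view shows the blue carrier at about (310,264) in the entry leg, with its nose to image right (world -y). The bend then leads up (+x) to the white dock at (354,170), and the keeper knob is at (392,209). The bystanders are all well clear. I'll take a closer wrist view.

```bash
cat > h.py <<'E'
from bench import manip, effector, viewer
import cv2, numpy as np
from scipy.spatial.transform import Rotation as R
def K(c,h=480):
    f=h/2/np.tan(np.radians(c["vfov"])/2); return np.array([[f,0,c["cx"]],[0,f,c["cy"]],[0,0,1.]])
def back(c,px,z):
    p=cv2.undistortPoints(np.array(px,float).reshape(-1,1,2),K(c),c["dist_coeffs"])[:,0]
    d=R.from_quat(c["attitude"]).apply(np.c_[p,np.ones(len(p))]); e=c["eye"]
    return e+d*((np.asarray(z)-e[2])/d[:,2])[:,None]
def proj(c,P):
    Ri=R.from_quat(c["attitude"]).inv(); q=Ri.apply(np.asarray(P,float)-c["eye"])
    return cv2.projectPoints(q,np.zeros(3),np.zeros(3),K(c),c["dist_coeffs"])[0][:,0]
def ori(yaw): # tool down, tool x at world angle yaw (closing line at yaw-90)
    return (R.from_euler('z',yaw)*R.from_euler('x',np.pi)).as_quat()
E
python3 - <<'E'
from h import *
c=viewer.get_calibration("top")
print(back(c,[[310,261],[298,206],[354,168],[355,181],[391,209],[274,170],[376,162],[386,270],[280,279]],[.05,.05,.046,.04,.05,.006,.006,.006,.006]).round(4))
for p,y in [((.42,.02,.40),0),((.42,.02,.4),np.pi/2),((.42,.02,.4),-np.pi/2),((.42,.02,.4),np.pi)]: print(manip.solve_ik(p,ori(y)))
cw=viewer.get_calibration("wrist"); T=R.from_quat(manip.current_tcp_rot())
print(T.inv().apply(cw["eye"]-manip.current_tool_pos()), (T.inv()*R.from_quat(cw["attitude"])).as_matrix().round(3))
E
```

```text
[[ 0.5041  0.0272  0.05  ]
 [ 0.6388  0.053   0.05  ]
 [ 0.7321 -0.0864  0.046 ]
 [ 0.7005 -0.088   0.04  ]
 [ 0.6252 -0.1715  0.05  ]
 [ 0.7453  0.114   0.006 ]
 [ 0.7593 -0.1461  0.006 ]
 [ 0.4824 -0.1578  0.006 ]
 [ 0.4675  0.1025  0.006 ]]
[ 1.48200946 -0.30276344 -1.28372999  1.8121544  -0.29324787  1.42409446
 -1.3155172 ]
[ 0.86770696 -0.09665925 -0.89357969  1.81787444 -0.07660414  1.3849363
 -0.00940411]
None
[ 0.820759   -0.09304691 -0.8528156   1.81867332 -0.07126568  1.38469467
  1.55409607]
[ 0.079875   -0.00038865 -0.15867397] [[-0.001 -0.956 -0.293]
 [ 1.    -0.    -0.   ]
 [ 0.    -0.293  0.956]]
```

Run:
```python
from h import *
import pickle
manip.move_pose((.61,.02,.27),ori(np.pi/2)); manip.sleep(.3)
c=viewer.get_calibration("wrist"); im=viewer.get_image("wrist")
pickle.dump((c,im),open("w1.pkl","wb")); cv2.imwrite("pics/w1.png",im[:,:,::-1])
print(manip.current_clock(),c["eye"],manip.current_force(),manip.current_q())
```

```text
3.1417 [0.61012885 0.09981141 0.42865611] [-1.1057328   0.55405075  0.31990004] [ 0.69135995  0.60137618 -1.12301753  1.59273026  0.55695729  1.30471263
 -0.51459517]
```

View pics/w1.png

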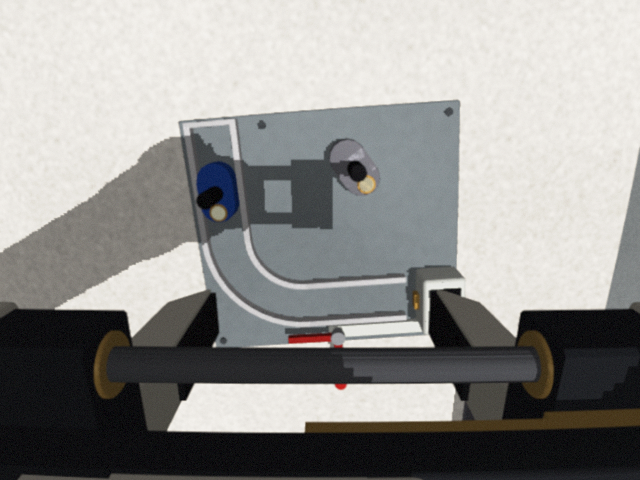

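The wrist view is clear: carrier post at (210,197), track walls visible, dock at (440,295), stop at (416,300), keeper pivot at (337,337), knob at about (341,384). Next I'll fit the guide pose to the bright wall tops.

```bash
cat > fit.py <<'E'
from h import *
import pickle
from scipy.optimize import minimize
c,im=pickle.load(open("w1.pkl","rb")); g=cv2.GaussianBlur(cv2.cvtColor(im,cv2.COLOR_RGB2GRAY).astype(np.float32),(0,0),.8)
def curve(off): # points in guide frame, off>0 = outer side
    s=np.arange(30,100,2.)/1000; a=np.radians(np.arange(0,90,3)); r=.08+off
    A=np.c_[np.full(len(s),-.08-off),s]; B=np.c_[-r*np.cos(a),-r*np.sin(a)]
    x=np.arange(0,70,2.)/1000; C=np.c_[x,np.full(len(x),-.08-off)]
    return np.r_[A,B,C]
def samp(p,off,z):
    P=curve(off); ca,sa=np.cos(p[2]),np.sin(p[2])
    W=np.c_[P@np.array([[ca,sa],[-sa,ca]])+p[:2],np.full(len(P),z)]
    u=proj(c,W).astype(np.float32); return cv2.remap(g,u[:,:1].copy(),u[:,1:].copy(),cv2.INTER_LINEAR)
def cost(p):
    s=0
    for sg in (-1,1):
        for o in (.021,.023,.025): s+=np.mean(samp(p,sg*o,.018))
        s-=np.mean(samp(p,sg*.0285,.018))*1.5  # outside band
        s-=np.mean(samp(p,sg*.0175,.018))*1.5
    return -s
best=min((minimize(cost,[.584+dx,-.008+dy,yaw],method="Nelder-Mead",options=dict(initial_simplex=np.array([.584+dx,-.008+dy,yaw])+np.array([[0,0,0],[.004,0,0],[0,.004,0],[0,0,.03]]))) for dx in(-.004,0,.004) for dy in (-.004,0,.004) for yaw in (-.08,-.05)),key=lambda r:r.fun)
print(best.x,best.fun); np.save("guide.npy",best.x)
v=im.copy()
for off in (-.026,-.02,.02,.026):
    P=curve(off);ca,sa=np.cos(best.x[2]),np.sin(best.x[2])
    for q in proj(c,np.c_[P@np.array([[ca,sa],[-sa,ca]])+best.x[:2],np.full(len(P),.018)]): v[int(round(q[1])),int(round(q[0]))]=(255,0,0)
cv2.imwrite("pics/fit.png",cv2.resize(v[100:400,160:480],None,fx=2,fy=2,interpolation=cv2.INTER_NEAREST)[:,:,::-1])
def tog(w): w=np.asarray(w)[:,:2]-best.x[:2]; ca,sa=np.cos(best.x[2]),np.sin(best.x[2]); return w@np.array([[ca,-sa],[sa,ca]])
# carrier post top z=.07 / nose lens; dock front top edge; keeper pivot, knob
print(tog(back(c,[[210,196],[219,213],[415,271],[424,334],[337,337],[341,384]],[.05,.03,.046,.046,.028,.058])).round(4))
E
python3 fit.py
```

```text
[ 0.58612456 -0.01816631  0.07193165] -409.36175537109375
[[-0.0795  0.0552]
 [-0.0789  0.0341]
 [ 0.1148 -0.0368]
 [ 0.1243 -0.1098]
 [ 0.0311 -0.1166]
 [ 0.032  -0.157 ]]
```

View pics/fit.png

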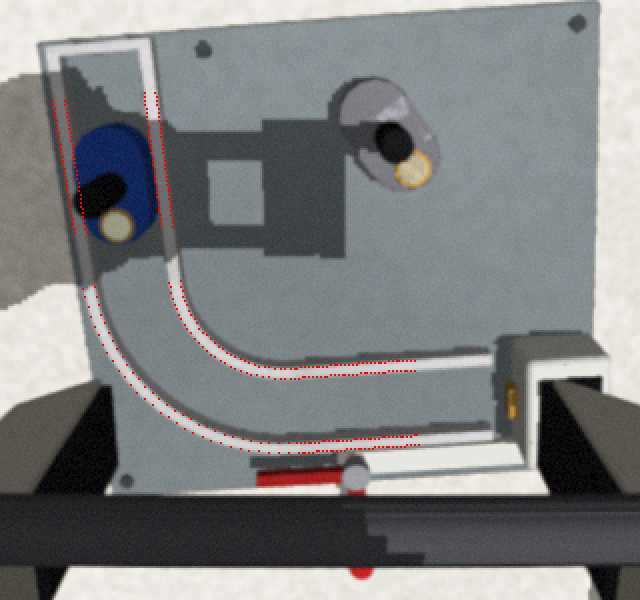

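```bash
cat >> fit.py <<'E'
e=back(c,[[180,122],[459,101],[459,265],[206,300]],.006); print(e.round(4))
print("yaw edges",np.arctan2(*(e[1]-e[0])[[1,0]]), np.arctan2(*(e[2]-e[1])[[1,0]])+np.pi/2)
# robust profile fit: local-normalised
def cost2(p):
    s=0
    for sg in (-1,1):
        S=np.array([samp(p,sg*o,.018)[:,0] for o in (.013,.016,.018,.0195,.0215,.023,.0245,.0265,.028,.030)])
        S=(S-S.mean(0))/(S.std(0)+3); t=np.array([-1,-1,-1,-1,1.2,1.4,1.2,-.6,-.6,-.6])[:,None]
        s+=np.median((S*t).sum(0))+np.mean((S*t).sum(0))
    return -s
for x0 in (best.x,best.x+[0,.002,-.02],best.x+[.002,-.002,.02]):
    b=minimize(cost2,x0,method="Nelder-Mead",options=dict(initial_simplex=x0+np.array([[0,0,0],[.003,0,0],[0,.003,0],[0,0,.02]]))); print(b.x,b.fun)
E
python3 fit.py
```

```text
[ 0.58612456 -0.01816631  0.07193165] -409.36175537109375
[[-0.0795  0.0552]
 [-0.0789  0.0341]
 [ 0.1148 -0.0368]
 [ 0.1243 -0.1098]
 [ 0.0311 -0.1166]
 [ 0.032  -0.157 ]]
[[ 0.4656  0.0991  0.006 ]
 [ 0.746   0.119   0.006 ]
 [ 0.7621 -0.0549  0.006 ]
 [ 0.4756 -0.0973  0.006 ]]
yaw edges 0.07084216546796136 0.09251817431296416
[ 0.58606511 -0.01836864  0.0668085 ] -29.96969657739718
[ 0.58596615 -0.01826461  0.06504366] -29.958352970971504
[ 0.58610742 -0.01835957  0.06694473] -29.96807537173713
```

```bash
cat >> h.py <<'E'
G=np.array([.5861,-.0183]); GY=.068
def g2w(p): ca,sa=np.cos(GY),np.sin(GY); return np.array([[ca,-sa],[sa,ca]])@np.asarray(p)+G
def w2g(p): ca,sa=np.cos(GY),np.sin(GY); return np.array([[ca,sa],[-sa,ca]])@(np.asarray(p)[:2]-G)
def gf(n=5):  # force in guide axes (mean), z
    F=[]
    for _ in range(n): F.append(manip.current_force()); manip.sleep(.01)
    F=np.mean(F,0); ca,sa=np.cos(GY),np.sin(GY); return np.array([ca*F[0]+sa*F[1],-sa*F[0]+ca*F[1],F[2]])
Z=.036
E
python3 - <<'E'
from h import *
y=np.pi/2+GY; p=g2w([-.080,.055])
q0=manip.solve_ik((*p,Z),ori(y)); print(q0); print(manip.solve_ik((*g2w([.08,-.08]),Z),ori(y+np.pi/2)))
manip.move_pose((*p,.10),ori(y)); manip.servo_line((*p,Z),vel=.06); manip.sleep(.3)
b=gf(20); effector.close(f_grip=3); manip.sleep(.2)
print(manip.current_clock(),"bias",b,"F",gf(20)-b,manip.current_finger_gap(),manip.current_gripper_force(),w2g(manip.current_tool_pos()),manip.current_tool_pos()[2],manip.current_q())
np.save("b.npy",b)
cv2.imwrite("pics/g1.png",viewer.get_image("wrist")[:,:,::-1])
E
```

```text
[ 0.61478359  0.71110573 -0.92699569  2.03177562  0.80267064  0.81222606
 -0.72614961]
[ 0.80171074  1.11791569 -1.19094888  1.57719533  1.09017985  1.22792379
  1.03663592]
7.0083 bias [-0.03894382  0.17485999 -0.09601755] F [ 0.12980045 -0.32472016  0.08876624] 0.01588324432133788 2.9999883100390434 [-0.08003358  0.05495555] 0.03598140259158131 [ 0.62261023  0.71764867 -0.93849924  2.03160674  0.81301192  0.81885267
 -0.73404124]
```

View pics/g1.png

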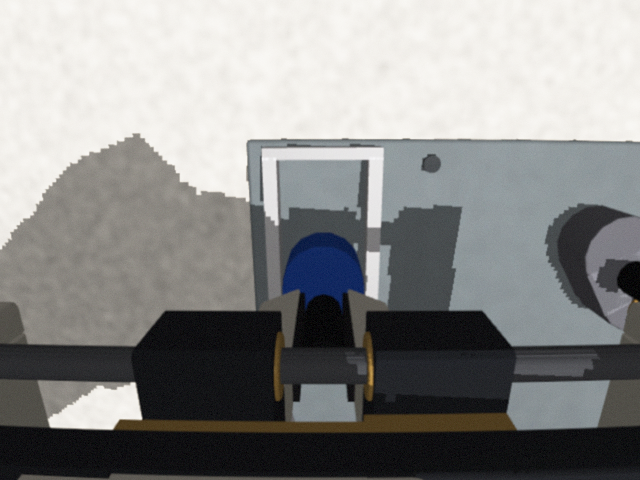

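Gripped with no side load. I'll tighten the grip and gently feel for both walls to centre the carrier.

Run:
```python
from h import *
b=gf(20); effector.close(f_grip=20); print(gf(10)-b)
def at(x,y,v=.02): manip.servo_line((*g2w([x,y]),Z),vel=v)
lim={}
for s in (1,-1):
    d=0
    while d<3.6:
        d+=.4; at(-.08+s*d/1000,.055); F=gf(4)-b
        if abs(F[0])>1.8: break
    lim[s]=(s*d,F.round(2),w2g(manip.current_tool_pos())); print(lim[s]); at(-.08,.055)
print(gf(10)-b,manip.current_clock())
```

```text
[-0.12376667  0.09693563  0.16625112]
(2.0, array([-1.8 , -0.24,  1.84]), array([-0.07817805,  0.05502544]))
(-2.8, array([ 3.76, -0.2 , -3.61]), array([-0.08227387,  0.0549821 ]))
[-0.41069227 -0.12324465  1.26943986] 11.7167
```

```bash
cat > drive.py <<'E'
from h import *
import sys
b=gf(20); off=-.0001; log=[]
def pose(s): # s arclength from entry y=.055
    L1=.055; L2=L1+.08*np.pi/2
    if s<L1: return np.array([-.08,.055-s]),np.array([-1.,0]),0.
    if s<L2:
        a=(s-L1)/.08; n=-np.array([np.cos(a),np.sin(a)]); return .0797*n,n,a
    return np.array([s-L2,-.08]),np.array([0,-1.]),np.pi/2
s=0; end=.055+.08*np.pi/2+.05
while s<end-1e-6:
    s=min(s+.0055,end); p,n,a=pose(s); p=p+off*n
    manip.servo_line((*g2w(p),Z),ori(np.pi/2+GY+a),vel=.035)
    F=gf(3)-b; Fn=F[:2]@n; t=np.array([-n[1],n[0]]); log.append((s,Fn,F[:2]@t,F[2],off*1000))
    if abs(Fn)>.8: off+=np.clip(.00012*Fn,-.0006,.0006)
    if abs(Fn)>4 or abs(F[:2]@t)>4.5: print("STOP",log[-1]); break
for l in log[::2]: print(np.round(l,3))
print(manip.current_clock(),w2g(manip.current_tool_pos()),off,manip.current_wrist_torque())
E
python3 drive.py
```

```text
[ 0.006 -0.31   0.893 -1.259 -0.1  ]
[ 0.016 -1.115  0.68  -0.794 -0.207]
[ 0.027 -0.734  0.334 -0.938 -0.485]
[ 0.038 -1.027  0.386 -1.239 -0.485]
[ 0.049 -0.756  0.447 -1.078 -0.709]
[ 0.06  -1.18   0.605 -0.551 -0.709]
[ 0.072 -0.934  0.89  -0.87  -0.851]
[ 0.082 -1.186  0.51  -1.395 -1.111]
[ 0.094 -1.526  1.048 -1.313 -1.254]
[ 0.105 -0.355  0.752 -0.853 -1.551]
[ 0.116 -0.103  1.398 -0.6   -1.551]
[ 0.127 -0.071  1.644 -0.311 -1.551]
[ 0.138  0.948  1.656 -0.331 -1.551]
[ 0.149  0.164  1.431  0.274 -1.437]
[ 0.16  -0.095  2.24   0.123 -1.437]
[ 0.171  0.186  1.625  0.093 -1.437]
[ 0.182  0.194  1.968  0.725 -1.437]
[ 0.193 -0.942  1.735  0.053 -1.437]
[ 0.204 -0.336  1.703  0.857 -1.55 ]
[ 0.215 -0.438  1.397  1.14  -1.55 ]
[ 0.226 -0.729  1.71   1.957 -1.55 ]
25.7417 [ 0.05009612 -0.07843753] -0.0015501624060261909 [ 0.16280933 -0.31874008 -0.03795563]
```

Run:
```python
from h import *
def at(x,y,v=.02): manip.servo_line((*g2w([x,y]),Z),vel=v)
y0=-.0792; at(.050,y0); b=gf(20); print(b)
for s in (1,-1):
    d=0
    while d<3.6:
        d+=.4; at(.05,y0+s*d/1000); F=gf(4)-b
        if abs(F[1])>2: break
    print(s*d,F.round(2),w2g(manip.current_tool_pos())); at(.05,y0)
print(gf(10)-b,manip.current_clock())
im=viewer.get_image("wrist"); cv2.imwrite("pics/ex.png",im[:,:,::-1])
```

```text
[0.55324959 1.39061531 4.37069802]
1.6 [-0.63 -2.57  1.1 ] [ 0.05001002 -0.078737  ]
-3.9999999999999996 [-0.56  2.87  0.3 ] [ 0.04999581 -0.08210309]
[-0.42788451 -1.12322041  1.47007869] 30.8083
```

View pics/ex.png

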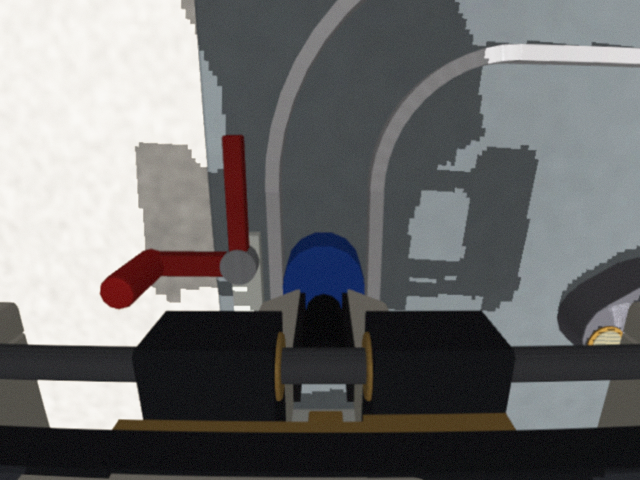

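Run:
```python
from h import *
Y=-.0803
def at(x,v=.03): manip.servo_line((*g2w([x,Y]),Z),vel=v)
at(.050); at(.062)
x=.062; H=[]; log=[]; base=None
while x<.098:
    x+=.0008; at(x); F=gf(2); log.append((x*1000,w2g(manip.current_tool_pos())[0]*1000,*F))
    if len(H)>=4 and F[0]-np.mean(H[-6:])<-1.8:
        base=np.mean(H[-6:]); break
    H.append(F[0])
for l in log[::3]+log[-1:]: print(np.round(l,2))
print("contact",base)
if base is not None:
    for _ in range(25):
        F=gf(4); d=F[0]-base; print(round(x*1000,2),(w2g(manip.current_tool_pos())*1000).round(2),d.round(2),F[1].round(2))
        if d<-8.3: break
        x+=.0003 if d>-6.5 else .00015; at(x)
    for _ in range(4): manip.sleep(.1); print("hold",(gf(3)-[base,0,0]).round(2))
print(manip.current_clock(),manip.current_finger_gap())
np.save("press.npy",[x,Y,base or 0])
```

```text
[62.8  62.56 -1.55  0.52  6.27]
[65.2  64.8  -1.87 -0.28  6.92]
[67.6  67.22 -1.13 -1.09  6.67]
[70.   69.6  -1.82 -0.09  7.08]
[72.4  72.04 -1.72  0.45  7.04]
[ 7.480e+01  7.444e+01 -1.960e+00  2.000e-02  6.630e+00]
[77.2  76.79 -2.1   0.22  7.1 ]
[79.6  79.23 -1.16  0.18  6.97]
[82.   81.62 -1.51  0.33  6.42]
[ 8.44e+01  8.40e+01 -9.10e-01 -3.00e-02  6.30e+00]
[86.8  86.31 -1.83  0.19  7.3 ]
[87.6  86.55 -3.64 -0.55  7.85]
contact -1.3518295958320568
87.6 [ 86.54 -81.8 ] -2.54 -0.08
87.9 [ 86.56 -81.8 ] -3.04 -0.07
88.2 [ 86.66 -81.8 ] -3.64 0.11
88.5 [ 86.78 -81.78] -4.74 0.17
88.8 [ 86.89 -81.8 ] -5.15 0.18
89.1 [ 86.98 -81.82] -5.83 -0.23
89.4 [ 87.1  -81.85] -6.16 -0.63
89.7 [ 87.27 -81.78] -6.94 -0.44
89.85 [ 87.28 -81.79] -7.18 -0.13
90.0 [ 87.36 -81.79] -7.39 -0.45
90.15 [ 87.4  -81.78] -7.81 -0.13
90.3 [ 87.46 -81.8 ] -8.28 -0.34
90.45 [ 87.5  -81.78] -8.66 -0.24
hold [-7.96  0.03 13.29]
hold [-8.57 -0.17 13.2 ]
hold [-8.27 -0.57 12.94]
hold [-9.01  0.3  12.87]
44.125 0.015339199842159921
```

Run:
```python
from h import *
x,Y,base=np.load("press.npy")
def at(x,v=.03): manip.servo_line((*g2w([x,Y]),Z),vel=v)
for _ in range(3):
    if gf(5)[0]-base<-9.3: break
    x+=.00015; at(x)
for _ in range(5): manip.sleep(.08); print("hold",(gf(4)-[base,0,0]).round(2),(w2g(manip.current_tool_pos())*1000).round(2),manip.current_tool_pos()[2])
while x>.0865 and gf(3)[0]-base<-1.2: x-=.0004; at(x)
print(x,(gf(8)-[base,0,0]).round(2),(w2g(manip.current_tool_pos())*1000).round(2),manip.current_clock())
```

```text
hold [-9.32 -0.17 13.65] [ 87.69 -81.81] 0.03611937963171426
hold [-9.49  0.1  13.34] [ 87.71 -81.79] 0.036108603746691864
hold [-9.21 -0.41 13.54] [ 87.72 -81.79] 0.03609533128264261
hold [-9.4  -0.11 13.3 ] [ 87.73 -81.8 ] 0.03611548789640168
hold [-9.22 -0.31 13.65] [ 87.71 -81.79] 0.03608651330363252
0.08729999999999981 [-1.15  0.03  7.25] [ 86.67 -81.83] 48.15
```

Run:
```python
from h import *
effector.open_jaws(); manip.sleep(.1)
p=manip.current_tool_pos(); manip.servo_line((p[0],p[1],.10),vel=.1)
o=ori(3*np.pi/4+GY); k=g2w([.0315,-.158])
manip.move_pose((*k,.10),o); manip.servo_line((*k,.033),vel=.1)
F0=gf(4); effector.close(f_grip=10)
print(manip.current_clock(),manip.current_finger_gap(),manip.current_gripper_force(),(w2g(manip.current_tool_pos())*1000).round(1),(gf(4)-F0).round(2))
cv2.imwrite("pics/knob.png",viewer.get_image("wrist")[:,:,::-1])
```

```text
53.0083 0.013479369801904837 9.99997079372406 [  31.5 -157.9] [0.05 0.21 0.32]
```

View pics/knob.png

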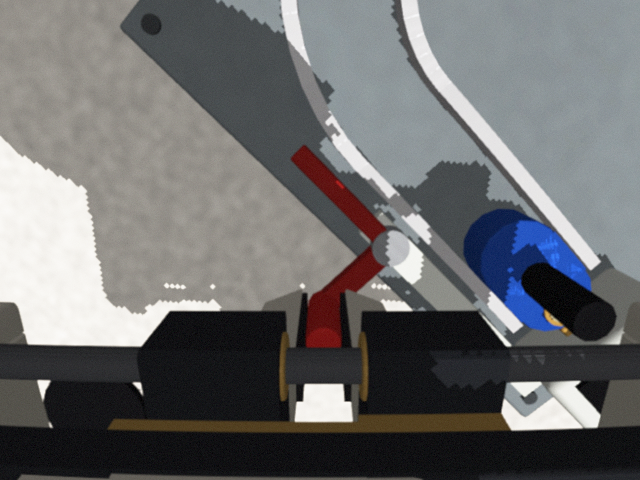

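The knob is gripped and the carrier is sitting flat at the stop. Swinging the keeper shut.

Run:
```python
from h import *
P=np.array([.0315,-.118]); F0=gf(4)
for a in np.linspace(0,1.58,12)[1:]:
    manip.servo_line((*g2w(P+.04*np.array([-np.sin(a),-np.cos(a)])),.033),vel=.05)
    F=gf(2)-F0; print(round(a,2),F.round(1),end=" ")
    if np.hypot(*F[:2])>12: print("hard"); break
q=w2g(manip.current_tool_pos())-P; print("angle",np.arctan2(-q[0],-q[1]),np.hypot(*q))
effector.open_jaws(); p=manip.current_tool_pos(); manip.servo_line((p[0],p[1],.12),vel=.1)
c=viewer.get_calibration("wrist"); cv2.imwrite("pics/fin.png",viewer.get_image("wrist")[:,:,::-1])
print(manip.current_clock())
```

```text
0.14 [ 1.7  0.2 -1.5] 0.29 [ 1.4 -0.1 -1.2] 0.43 [1.9 0.8 0.7] 0.57 [1.7 0.5 0.7] 0.72 [2.7 0.6 2.2] 0.86 [3.4 1.  2.1] 1.01 [1.8 0.4 3.7] 1.15 [-0.5 -1.3  5.1] 1.29 [-1.1 -2.1  7.6] 1.44 [-4.  -2.7  8.2] 1.58 [-5.8 -2.6  9.4] angle 1.5579135905528028 0.04313159306214356
58.6083
```

View pics/fin.png

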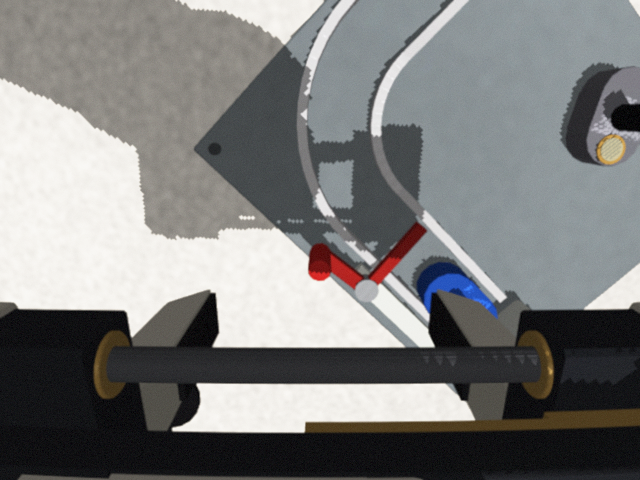

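The bar lies across the channel, from pivot (366,290) to tip (421,225), just behind the carrier. I'll check its angle numerically before handing in.

Run:
```python
from h import *
c=viewer.get_calibration("wrist")
r=np.array([w2g(p) for p in back(c,[[366,291],[418,222],[425,228],[310,282],[398,275],[384,288]],[.03,.028,.028,.022,.028,.028])]); print(r.round(4))
d=(r[1]+r[2])/2-r[0]; print("bar angle",np.arctan2(d[1],-d[0]))
d2=r[2]-r[5]; d3=(r[1]-r[4]); print(np.arctan2(d2[1],-d2[0]),np.arctan2(d3[1],-d3[0]))
```

```text
[[ 0.032  -0.1178]
 [ 0.0215 -0.0621]
 [ 0.0277 -0.0615]
 [ 0.0032 -0.1421]
 [ 0.0394 -0.0954]
 [ 0.0397 -0.1083]]
bar angle 1.4399244600142327
1.3187381572084964 1.076904873551618
```

Run:
```python
from h import *
c=viewer.get_calibration("wrist"); im=cv2.imread("pics/fin.png").astype(int)
m=(im[:,:,2]>70)&(im[:,:,1]<45)&(im[:,:,0]<45)
v,u=np.nonzero(m); s=(u>375)&(u<430)&(v>210)&(v<290); pts=np.c_[u,v][s]; print(len(pts))
P=np.array([w2g(p) for p in back(c,pts,.028)]); f=cv2.fitLine(P.astype(np.float32),cv2.DIST_L2,0,1e-5,1e-5).ravel(); 
print(f, np.arctan2(abs(f[1]),-f[0]*np.sign(f[1])), P[:,1].max(), P.mean(0))
out=cv2.resize(cv2.imread("pics/fin.png")[200:340,290:450],None,fx=4,fy=4,interpolation=cv2.INTER_NEAREST)
for a,col in ((1.57,(0,255,0)),(1.44,(255,255,0))):
  for t in np.linspace(0,.056,30):
    w=g2w(np.array([.0315,-.118])+t*np.array([-np.cos(a),np.sin(a)])); q=proj(c,[[*w,.028]])[0]
    cv2.circle(out,(int((q[0]-290)*4),int((q[1]-200)*4)),1,col,-1)
cv2.imwrite("pics/ov.png",out)
```

```text
749
[ 0.10965895 -0.99396926  0.02782231 -0.08424301] 1.4609164 -0.062402462825985494 [ 0.02782231 -0.08424301]
```

View pics/ov.png

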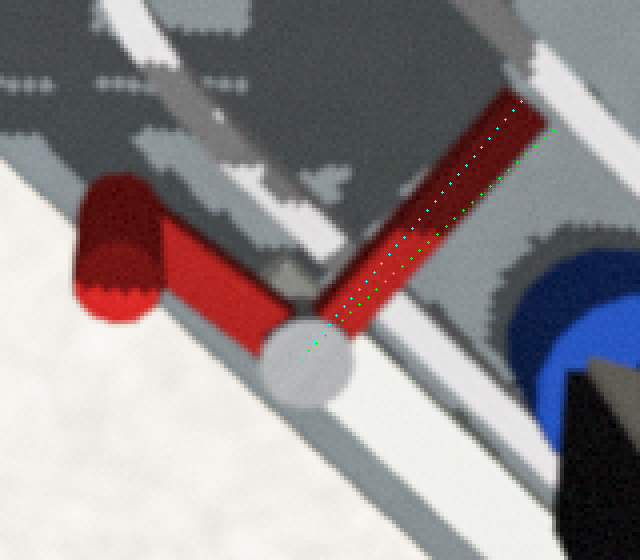

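The keeper reads about 1.46 rad, which is too close to the 1.45 limit. I'll regrip with the jaws closing across the handle and press it to its end.

Run:
```python
from h import *
o=ori(np.pi+GY); k=g2w([-.0085,-.121])
manip.move_pose((*k,.085),o); manip.servo_line((*k,.034),vel=.12)
effector.close(f_grip=15); F0=gf(3); print(manip.current_clock(),manip.current_finger_gap(),(w2g(manip.current_tool_pos())*1000).round(1))
for y in np.arange(-.119,-.1085,.0015):
    manip.servo_line((*g2w([-.0085,y]),.034),vel=.04); F=gf(2)-F0; print(round(y,4),F.round(1),(w2g(manip.current_tool_pos())*1000).round(1))
    if F[1]<-7 or manip.current_clock()>66.5: break
effector.open_jaws(); p=manip.current_tool_pos(); manip.servo_line((p[0],p[1],.11),vel=.15)
im=viewer.get_image("wrist"); c=viewer.get_calibration("wrist"); cv2.imwrite("pics/fin2.png",im[:,:,::-1]); print(manip.current_clock())
im=im.astype(int); v,u=np.nonzero((im[:,:,0]>70)&(im[:,:,1]<45)&(im[:,:,2]<45))
P=np.array([w2g(p) for p in back(c,np.c_[u,v],.028)]); P=P[(abs(P[:,0]-.03)<.03)&(P[:,1]>-.107)&(P[:,1]<-.055)]
f=cv2.fitLine(P.astype(np.float32),cv2.DIST_L2,0,1e-5,1e-5).ravel(); print(len(P),np.arctan2(abs(f[1]),-f[0]*np.sign(f[1])),P.mean(0))
```

```text
61.1 0.013600081428181365 [  -8.6 -121.2]
-0.119 [-1.1 -2.9  0.8] [  -8.7 -119.9]
-0.1175 [-2.2 -4.2  1.3] [  -9.1 -118.5]
-0.116 [-2.8 -5.9  2.7] [  -9.1 -118.1]
-0.1145 [-2.4 -7.8  2.4] [  -9.1 -118. ]
64.175
793 1.5730835 [ 0.02995882 -0.08492374]
```

The keeper is now at its hard stop (TCP stalled at y = -118 mm, bar at 1.57 rad) and the gripper is clear.

```bash
python3 -c "
from bench import manip
print(manip.hand_in(), manip.current_clock())"
```

```text
the job is handed in; nothing more can be done
the job is handed in; nothing more can be done
```

I handed the job in shortly after 64.2 s: the carrier was pressed home at about 9 N on the stop (wrist estimate), the keeper is shut at about 1.57 rad (from the camera), and the gripper has let go. The hand-in returned no verdict.

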